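# Hold a cooler ready over the bare processor

## Task

One of the two small computer boards in the grey assembly tray still has no cooler on its processor. Pick up the loose cooler from the mat, carry it over the drive rack and hold it level about a centimetre above that bare processor, centred on it and turned the same way as the cooler already fitted to the other board; the cooler must not bump the rack, the tray or anything in the tray, and the other things on the table stay where they are. Finish while still holding it there, still and hovering clear of the processor: do not set it down or let go.

Things in the scene. Friction and masses are not known exactly. Their poses are not given: they have to be found in the camera images.
- cooler: the loose processor cooler, about 0.3 kg, standing upright on the mat: copper base plate 80 (x) x 50 (y) x 6 mm, on it a block of aluminium fins 58 (x) x 44 (y) mm that reaches to 56 mm above the underside; the block's two flat 44 mm apart sides (facing +y and -y) are the place to grip. Origin at the centre of the underside, x along the 80 mm side, z up; a half turn makes no difference
- cooler_fitted: a cooler of the same shape and size, screwed down on one of the two processors (in the left or the right bay, it varies); origin at the centre of its underside, x along its 80 mm side. It does not move
- tray: grey open assembly tray, fixed, 180 (x) x 340 (y) mm, rim 38 mm high, walls 5 mm, low partition 28 mm high in the middle between two bays; in each bay a green board with a processor; a processor's top is 18 mm above the table, board connectors reach 26 mm at 55 mm and more from the processor along +x. Origin under its centre on the table; a cooler belongs with its 80 mm side along the tray's x axis
- bay_left (a point): centre of the top face of the processor (40 x 40 mm steel lid, with a thin grey pad on it where bare) in the tray's +y bay, 18 mm above the table; axes as the tray's
- bay_right (a point): the same for the processor in the tray's -y bay
- rack: low rack of upright portable drives, fixed, 240 (x) x 70 (y) mm, top 86 mm above the table, between the mat and the tray; origin under its centre
- mat: black rubber mat, fixed, 300 x 190 mm, 3 mm thick, that the loose cooler stands on; origin under its centre
- mouse_a: black computer mouse, 100 x 58 x 31 mm, beyond the tray; origin under its centre
- mouse_b: grey and black computer mouse, 100 x 58 x 31 mm, on the robot side of the tray; origin under its centre
- mouse_c: black computer mouse, 100 x 58 x 31 mm, beyond the drive rack; origin under its centre
- adapter: black power adapter brick, 105 x 50 x 30 mm, near the robot; origin under its centre
- screwdriver: screwdriver 170 mm long, lying between the robot and the mat
- dish: steel screw dish, 44 mm across, 18 mm high, on the far end of the mat; origin under its centre
- jar: small closed white jar, 20 mm across, 45 mm high, standing on the near end of the mat; origin under its centre
There are look-alikes about, which are no part of the job. What is shaped like the cooler but pink or yellow is not meant.

How it is judged:
On the way:
1. the cooler is lifted above the top of the drive rack (height (world z) of cooler above 0.086 m), for 0.1 s.
At the end, for the whole second after the job is handed in: The loose cooler is held in the gripper, still, over the processor that had no cooler: its underside 4 to 17 mm above the processor's top, centred within 7 mm, its long side along the tray's x axis within 0.10 rad either way round, level within 0.08 rad, touching nothing but the fingers (((horizontal distance between cooler and bay_left below 0.007 m and horizontal distance between cooler_fitted and bay_left above 0.08 m and z of cooler in the frame of bay_left between 0.004 and 0.017 m) or (horizontal distance between cooler and bay_right below 0.007 m and horizontal distance between cooler_fitted and bay_right above 0.08 m and z of cooler in the frame of bay_right between 0.004 and 0.017 m)) and angle between the x axis of cooler and the x axis of tray, either way round below 0.1 rad and angle between cooler's own z axis and vertical below 0.08 rad and contact force between the fingers and cooler above 1 N and contact force between cooler and tray below 0.2 N and contact force between cooler and cooler_fitted below 0.2 N and linear speed of cooler below 0.02 m/s); the arm keeps its last pose, push and grip.
It fails at once if the cooler bumps the rack, the tray, a board or the fitted cooler (over 1 N) (contact force between cooler and rack above 1 N or contact force between cooler and tray above 1 N or contact force between cooler and cooler_fitted above 1 N).
It fails at once if another loose thing is pushed more than 30 mm away (distance of any of mouse_a, mouse_b, mouse_c, adapter, screwdriver, dish, jar from where it was at the start of the episode above 0.03 m).
It also fails if it takes over 42 s, if anything falls off the work surface, if the arm or the gripper's body presses on something with over 40 N, if the wrist force passes 120 N, or if a joint passes its speed limit or range.

## Robot

A 6-joint arm with a two-finger parallel gripper is mounted at the origin on the work surface. World frame = base frame: x ahead of the robot, y to its left, z up, the work surface at z = 0. Lengths are in m, angles in rad, forces in N, time in s.
With the tool pointing down it reaches from about 0.35 to 0.975 m from the base axis. Payload 4.9 kg.
Tool frame: the origin (TCP) lies on the mounting face of the last link; the fingertips stand 173 mm ahead of it and the grasp point (between the pads) lies 155 mm ahead of it; x points along the fingers, z is the direction in which the jaws open and shut, and the axes are right-handed (so a half turn about x gives the same grasp; the last joint's range is limited). The gripper opens to 85 mm and grips with 20 to 120 N. Pads are 22 mm wide; open, the fingers measure 114 mm over their backs; the gripper's body (76 mm by 85 mm) begins 54 mm behind the grasp point. The pads swing forward as they close: fully open they stand 13 mm farther back than shut.
Start: joints at [1.115, 0.053, 1.613, -0, 1.476, -0.119], TCP at [0.207, 0.59, 0.405] pointing down, gripper open.
Joint ranges: [-3.01, 3.01], [-1.01, 2.22], [0.06, 2.58], [-1.02, 4.17], [0.09, 2.62], [-3.14, 3.14]. Speed limits (rad/s): [2.57, 2.57, 3.14, 3.14, 3.14, 3.14].

## Interface

Orientations are given as a rotation vector (axis times angle).
In Python, from station import get_obs, get_image, get_calibration, finish_job, look_for, masks_of, tip_of gives the robot as it stands.
- The arm moves only by the tool carry_out, never from a script. Its argument "increments" is a list of rows, each a list of 3 entries, a list of its own where there are three numbers: the turn, a rotation vector about the world's x, y, z in units of 0.1 rad (1.0 is 0.1 rad), then the shift along the world's x, y, z in units of 20 mm (1.0 is 20 mm), then the opening, from 0 (shut) to 1 (fully open). A call has 1 to 8 rows; each row shifts and turns the pose as measured when the row begins; what a row does not reach is not made up. A row lasts 1/10 s, in which the tool goes at most 50 mm and 8.59 degrees, less where a joint would pass 70% of its speed; a pose out of reach is approached as far as the arm can. A call with a number of a shift or a turn outside -1 to 1 is refused whole. A call with a gripper value outside its range is refused whole. The fingers move at their own pace and stop on an object; "squeeze" is the grip in N (left out, the last holds). Time passes only in rows, so rows that do not move let the fingers close. It gives the time, the measured TCP pose, the force and the opening at its end, in the units of the state.
- get_obs(): the state, without advancing time (a new reading comes with each control period).
- get_image(name): name is "scene" or "top" or "wrist"; returns (picture, depth): 384x512x3 uint8, blue, green, red; 384x512 float32, m along the optical axis (not along the pixel's ray), 0 where there is no reading.
- get_calibration(name): a dict with "fx", "fy", "cx", "cy" (pixels), "position" and "orientation" of the camera in the world. Camera axes: x right, y down, z forward; pixel columns grow to the right and rows downward; lengths in m; the calibration is good to about 2 mm. A picture is of the moment at which its call begins: read the wrist's pose just before it. get_calibration takes no time and is no camera call; for the wrist camera it gives the pose at the moment of the call.
- finish_job(): hands the job in, once; it reports no verdict.
Trained networks look in the newest picture that a camera, given by its name, has taken for a name from the list of things; names that differ only in an ending like _2 or _b are one class to them, and where a whole thing is asked for, a point or a joint stands for the part that bears it (a point fixed in the world has none). Each returns a list of dicts, best first, with "p" (0 to 1); they miss things now and then, are a little off and sometimes report something else, mostly with a low value. They report only what shows in the picture. A call takes as long as a camera call. They do not tell look-alikes from the thing itself.
- look_for(camera, query): "centre" ([column, row] in pixels, amid what is visible of it).
- masks_of(camera, query): "region" (384x512 bool, what is visible of it) and "centre" ([column, row] in pixels, amid what is visible of it).
- tip_of(camera, query): "centre" ([column, row] in pixels: a listed point, or the origin of a listed thing).
The state is a dict: "t": time; "q": joint angles; "dq": joint speeds; "effort": joint torques, N m; "tool_pos": TCP position; "tool_rot": TCP orientation; "contact_force": force on the tool from outside, world axes, zero at the start; "wrist_torque": the same for the moment, N m; "opening": finger opening in m.
Only numpy, scipy, OpenCV 4.12 (cv2) and the standard library are available. Lean on these libraries where they do the work, as an engineer would, in place of code of your own. Each camera call takes 0.05 s, during which the arm holds its last target.

## Working session

There is one attempt and no reset: what is moved stays moved. The work goes in short steps, Python scripts to look and compute and a tool call to move; the robot and the scene stay as the last step left them, time stands still between calls to the robot, and variables do not carry over. Pictures are saved under pics/ and viewed, and the job is handed in when it is done.

Besides the shell and the picture viewer there is one more tool, called after ">>>" in YAML: its name, and indented under it one key for each argument. carry_out: Moves the arm, as the interface text tells. Shifts and turns lie within -1 to 1; 1 stands for 20 mm of shift or 0.1 rad of turn. Its arguments: {"type":"object","properties":{"increments":{"type":"array","items":{"type":"array"}},"squeeze":{"type":"number"}},"required":["increments"]}

```bash
ls; mkdir -p pics; python3 - <<'E'
from station import *
import cv2
o=get_obs(); print(o)
for n in ["scene","top","wrist"]:
    im,d=get_image(n); cv2.imwrite(f"pics/{n}0.png",im); import numpy as np; np.save(f"pics/{n}0.npy",d); c=get_calibration(n); print(n,c)
E
```

```text
pics
{'t': 0.0, 'q': array([ 1.11502366e+00,  5.33743633e-02,  1.61431306e+00, -1.21647260e-05,
        1.47599190e+00, -1.18981625e-01]), 'dq': array([-1.35840758e-03, -2.06992415e-04, -6.36402676e-06, -1.48891434e-03,
        2.33426079e-03,  8.26875920e-05]), 'effort': array([ 1.44610326e-04, -3.93690634e+01, -3.70167124e+01, -1.29260175e-04,
        7.43972138e-03, -1.11121028e-05]), 'tool_pos': array([0.20640786, 0.58964678, 0.4034404 ]), 'tool_rot': array([-0.95871294,  1.35178958,  0.95704514]), 'contact_force': array([1.57754392, 0.55618559, 0.63677327]), 'wrist_torque': array([ 0.04038083, -0.0075078 , -0.04872508]), 'opening': 0.0851745771081933}
scene {'fx': 451.97099834391275, 'fy': 451.97099834391275, 'cx': 257.2420880301946, 'cy': 192.68731744877874, 'position': array([1.09877531, 0.52178672, 1.03742967]), 'orientation': array([-1.26651212, -2.45680607,  0.79458303])}
top {'fx': 452.5380345676428, 'fy': 452.5380345676428, 'cx': 258.4721947551, 'cy': 188.01505497316788, 'position': array([0.33017043, 0.12792567, 1.20072129]), 'orientation': array([-2.15282204,  2.1204633 , -0.19806551])}
wrist {'fx': 304.75620305678683, 'fy': 304.75620305678683, 'cx': 257.62082502112384, 'cy': 182.98889411927797, 'position': array([0.1348614 , 0.61514284, 0.37337125]), 'orientation': array([2.34898376, 1.66747689, 0.25224306])}
```

View pics/scene0.png

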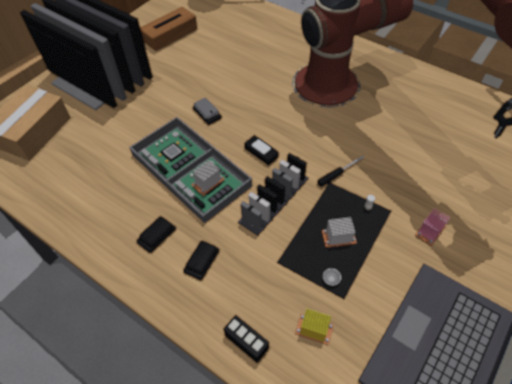

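View pics/top0.png

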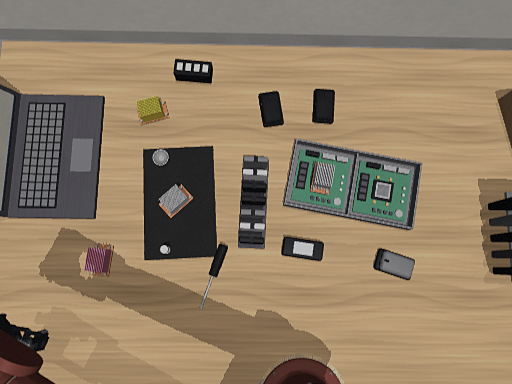

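View pics/wrist0.png

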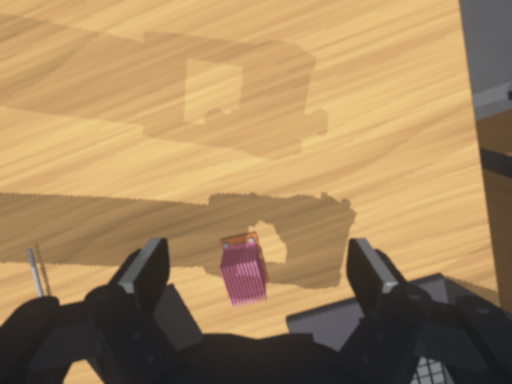

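The top picture shows the silver cooler on the mat at about (176,201). The pink one at (98,260) and the yellow one at (152,109) are look-alikes. The fitted cooler is at (323,177) and the bare processor at (383,190), in the right-hand (-y) bay. Next I'll measure and check these in a crop.

```bash
cat > h.py <<'E'
import numpy as np,cv2
from scipy.spatial.transform import Rotation as R
from station import *
def cloud(d,c):
    v,u=np.mgrid[:d.shape[0],:d.shape[1]]
    P=np.stack([(u-c['cx'])/c['fx']*d,(v-c['cy'])/c['fy']*d,d],-1)
    return P@R.from_rotvec(c['orientation']).as_matrix().T+c['position']
def ray(c,uv,z):
    r=R.from_rotvec(c['orientation']).as_matrix()@np.array([(uv[0]-c['cx'])/c['fx'],(uv[1]-c['cy'])/c['fy'],1])
    return c['position']+r*(z-c['position'][2])/r[2]
def proj(c,p):
    q=R.from_rotvec(c['orientation']).as_matrix().T@(np.asarray(p)-c['position'])
    return np.array([c['fx']*q[0]/q[2]+c['cx'],c['fy']*q[1]/q[2]+c['cy']])
E
python3 - <<'E'
from h import *
im=cv2.imread('pics/top0.png')
a=cv2.resize(im[140:270,130:260],(520,520),interpolation=cv2.INTER_CUBIC);cv2.imwrite('pics/c1.png',a)
a=cv2.resize(im[130:235,275:430],None,fx=5,fy=5,interpolation=cv2.INTER_CUBIC);cv2.imwrite('pics/c2.png',a)
for n in ['top','scene']:
    c=get_calibration(n); get_image(n) if n=='scene' else None
    d=np.load(f'pics/{n}0.npy'); P=cloud(d,c)
    im,_=get_image(n)
    for q in ['cooler','tray','rack','jar','dish']:
        for m in masks_of(n,q)[:4]:
            X=P[m['region']]; 
            print(n,q,round(m['p'],2),np.round(m['centre'],1),len(X),np.round(np.median(X,0),3),np.round(X.max(0),3),np.round(X.min(0),3))
            if q=='cooler':
                t=X[X[:,2]>np.percentile(X[:,2],95)-.012]
                r=cv2.minAreaRect((t[:,:2]*1000).astype(np.float32)); print('  top',np.round(r[0],1),np.round(r[1],1),round(r[2],1),round(np.median(t[:,2]),4))
    for q in ['bay_left','bay_right','cooler','tray','rack','cooler_fitted']:
        for m in tip_of(n,q)[:3]:
            z={'bay_left':.018,'bay_right':.018}.get(q,0.0)
            print(n,'tip',q,round(m['p'],2),np.round(m['centre'],1),np.round(ray(c,m['centre'],z),4))
print(get_obs()['t'])
E
```

```text
top cooler 0.92 [174.8 202. ] 697 [0.495 0.33  0.051] [0.541 0.381 1.201] [ 0.33   0.128 -0.004]
  top [414.7 247.2] [289.   57.1] 45.8 0.0577
top cooler 0.66 [151.5 111.2] 684 [0.737 0.404 0.05 ] [0.792 0.454 1.201] [ 0.33   0.128 -0.005]
  top [540.9 289.7] [527.5  64.4] 30.5 0.0543
top cooler 0.63 [103.4 260.9] 743 [0.341 0.513 0.05 ] [0.381 0.566 1.201] [ 0.302  0.128 -0.001]
  top [324.7 336.8] [414.8  57.8] 84.6 0.0543
top cooler 0.27 [254.7 205.6] 2388 [0.491 0.128 0.059] [0.616 0.167 1.201] [ 0.33  0.09 -0.  ]
  top [469. 129.] [ 61.4 277.4] 87.8 0.0849
top tray 0.9 [356.1 185. ] 8266 [ 0.548 -0.146  0.011] [0.671 0.128 1.201] [ 0.33  -0.318 -0.005]
top rack 0.94 [253.9 204. ] 2407 [0.491 0.128 0.057] [0.628 0.167 1.201] [ 0.33   0.089 -0.005]
top dish 0.66 [161.5 157.3] 189 [0.617 0.381 0.014] [0.636 0.398 0.027] [0.596 0.357 0.001]
top dish 0.42 [393.8 263.1] 841 [ 0.341 -0.235  0.029] [0.381 0.128 1.201] [ 0.302 -0.29  -0.001]
top tip bay_left 0.7 [326.2 178.2] [ 0.5661 -0.0655  0.018 ]
top tip bay_right 0.57 [378.4 189.4] [ 0.538  -0.2044  0.018 ]
top tip bay_right 0.39 [
[... 1306 characters left out ...]
 0.75 [333.1 278.4] 194 [0.615 0.381 0.012] [0.638 0.401 0.024] [0.597 0.362 0.002]
scene tip bay_left 0.96 [203.8 181.2] [ 0.5738 -0.0605  0.018 ]
scene tip bay_right 0.7 [169.2 149.4] [ 0.5417 -0.2209  0.018 ]
scene tip cooler 0.93 [427.6 229. ] [0.3452 0.5164 0.    ]
scene tip cooler 0.72 [338.2 237.5] [0.5039 0.3365 0.    ]
scene tip cooler 0.71 [312.6 328.8] [0.7492 0.4093 0.    ]
scene tip tray 0.79 [189.9 167.3] [ 0.5486 -0.137   0.    ]
scene tip rack 0.69 [340.5 170.5] [0.3054 0.2304 0.    ]
scene tip rack 0.6 [271.7 200.3] [0.5069 0.1267 0.    ]
scene tip cooler_fitted 0.89 [205.  182.2] [ 0.5653 -0.0656  0.    ]
scene tip cooler_fitted 0.17 [330.4 278.2] [0.6157 0.3785 0.    ]
1.4
```

View pics/c1.png

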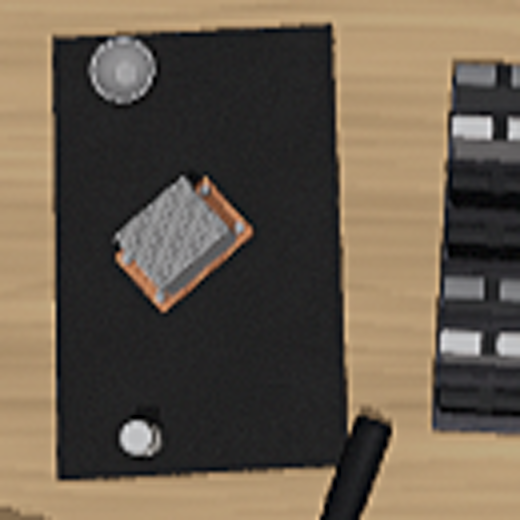

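View pics/c2.png

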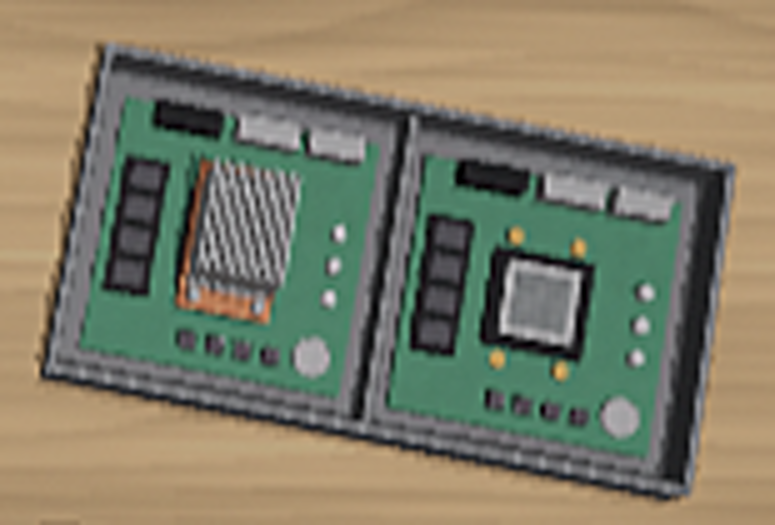

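```bash
python3 - <<'E'
from h import *
for n in ['top','scene']:
    d=np.load(f'pics/{n}0.npy');c=get_calibration(n);P=cloud(d,c);P[d==0]=0
    im=cv2.imread(f'pics/{n}0.png')
    def sel(lo,hi): return P[np.all((P>lo)&(P<hi),-1)]
    def rect(X): r=cv2.minAreaRect((X[:,:2]*1000).astype(np.float32)); return np.round(r[0],1),np.round(r[1],1),round(r[2],1)
    X=sel([.42,.27,.04],[.58,.40,.08]); print(n,'loose fins',rect(X),X[:,:2].mean(0).round(4),np.median(X[:,2]))
    # fitted
    X=sel([.48,-.13,.05],[.65,-.0,.1]); print(n,'fitted fins',rect(X),X[:,:2].mean(0).round(4),np.median(X[:,2]))
    X=sel([.40,-.34,.031],[.70,.04,.043]); print(n,'rim',rect(X),len(X),X[:,2].mean())
    X=sel([.33,.06,.07],[.70,.2,.1]); print(n,'rack',rect(X),np.percentile(X[:,2],[50,99]))
    # bare processor: greyish pixels region
    X=sel([.50,-.26,.012],[.60,-.17,.024]); print(n,'proc h',np.median(X[:,2]),rect(X))
E
```

```text
top loose fins (array([499.1, 333.8]), array([45.1, 57.7]), 43.1) [0.4984 0.3334] 0.05646670563497769
top fitted fins (array([564.9, -52.1]), array([44.4, 59.7]), 79.9) [ 0.5637 -0.0519] 0.06894579883764296
top rim (array([ 509. , -127.1]), array([341.2, 266.2]), 80.0) 909 0.036991375260122104
top rack (array([498.2, 128. ]), array([ 61.7, 219. ]), 87.8) [0.08463395 0.08963547]
top proc h 0.01591858933184176 (array([ 550.2, -214.9]), array([89.8, 97.5]), 89.9)
scene loose fins (array([503.3, 336.7]), array([47.3, 59.2]), 43.3) [0.5062 0.3381] 0.05616388356893459
scene fitted fins (array([568.9, -48.9]), array([48.5, 60.4]), 78.4) [ 0.572  -0.0459] 0.07021527331948813
scene rim (array([ 512. , -124.3]), array([347. , 267.2]), 79.9) 727 0.03544341102622552
scene rack (array([501.4, 131.2]), array([ 62.9, 220.5]), 87.9) [0.08219124 0.08805253]
scene proc h 0.01552421706008189 (array([ 549.8, -214.4]), array([99.4, 88.6]), 0.1)
```

```bash
python3 - <<'E'
from h import *
o=get_obs();M=R.from_rotvec(o['tool_rot']).as_matrix();print(M.round(3),o['tool_pos'],np.degrees(np.arctan2(M[1,2],M[0,2])))
T=R.from_rotvec(get_calibration('wrist')['orientation']).as_matrix();print(T.round(3))
print('cam in tool',M.T@(get_calibration('wrist')['position']-o['tool_pos']))
for n in ['top','scene']:
    d=np.load(f'pics/{n}0.npy');c=get_calibration(n);P=cloud(d,c);P[d==0]=0
    X=P[np.all((P>[.40,-.34,.031])&(P<[.70,.04,.043]),-1)]
    a=np.radians(-10); ex=np.array([np.cos(a),np.sin(a)]);ey=np.array([-ex[1],ex[0]])
    s=np.abs((X[:,:2]-[.553,-.135])@ex)<.1; X=X[s]
    r=cv2.minAreaRect((X[:,:2]*1000).astype(np.float32)); print(n,r)
    im=cv2.imread(f'pics/{n}0.png')
    if n=='top': uv=(383.2,190.6); print('lid',ray(c,uv,.018))
    for s in [.0775,.0825,-.0825]: print(proj(c,[r[0][0]/1000+ey[0]*s,r[0][1]/1000+ey[1]*s,.018]))
    u=proj(c,[r[0][0]/1000+ey[0]*-.0825,r[0][1]/1000+ey[1]*-.0825,.018]).astype(int)
    cv2.imwrite(f'pics/b_{n}.png',cv2.resize(im[u[1]-25:u[1]+25,u[0]-25:u[0]+25],(500,500),interpolation=cv2.INTER_CUBIC)); print(u)
E
```

```text
[[-0.    -0.944  0.331]
 [-0.     0.331  0.944]
 [-1.     0.    -0.   ]] [0.20654275 0.58987433 0.40468593] 70.70037099345339
[[ 0.33   0.901  0.283]
 [ 0.944 -0.315 -0.1  ]
 [-0.002  0.3   -0.954]]
cam in tool [0.03036089 0.07597454 0.00039977]
top ((550.5545654296875, -134.4627685546875), (341.23748779296875, 182.11170959472656), 79.71846771240234)
lid [ 0.53500497 -0.21708603  0.018     ]
[323.44693545 178.92431745]
[321.60108369 178.57479584]
[382.66895953 190.1383149 ]
[382 190]
scene ((553.84521484375, -131.74156188964844), (346.96173095703125, 182.3746795654297), 79.78534698486328)
[206.63805482 180.52282203]
[207.79041419 181.5257059 ]
[171.67654253 150.09625736]
[171 150]
```

The target estimates agree: lid at (0.535,-0.217), tray yaw about -10°, cooler yaw about -47°, so the jaws go along 43°. The crop confirms that the silver cooler on the mat is the one meant. Moving above it.

>>> carry_out:
  increments:
    - [[0,0,-0.3],[0.92,-0.8,-0.3],1]
    - [[0,0,-0.3],[0.92,-0.8,-0.3],1]
    - [[0,0,-0.3],[0.92,-0.8,-0.3],1]
    - [[0,0,-0.3],[0.92,-0.8,-0.3],1]
    - [[0,0,-0.3],[0.92,-0.8,-0.3],1]
    - [[0,0,-0.3],[0.92,-0.8,-0.3],1]
    - [[0,0,-0.3],[0.92,-0.8,-0.3],1]
    - [[0,0,-0.3],[0.92,-0.8,-0.3],1]

```text
t: 2.2
tool_pos: [0.3563, 0.4589, 0.3571]
tool_rot: [-0.77, 1.425, 0.773]
contact_force: [0.2, 0.8, -0.1]
opening: 0.0853
```

>>> carry_out:
  increments:
    - [[0,0,-0.3],[0.92,-0.8,-0.3],1]
    - [[0,0,-0.3],[0.92,-0.8,-0.3],1]
    - [[0,0,-0.3],[0.92,-0.8,-0.3],1]
    - [[0,0,-0.3],[0.92,-0.8,-0.3],1]
    - [[0,0,-0.3],[0.92,-0.8,-0.3],1]
    - [[0,0,-0.3],[0.92,-0.8,-0.3],1]
    - [[0,0,-0.3],[0.92,-0.8,-0.3],1]
    - [[0,0,0],[0,0,0],1]

```text
t: 3.0
tool_pos: [0.4915, 0.3398, 0.3133]
tool_rot: [-0.599, 1.481, 0.601]
contact_force: [-0.8, -0.5, 0.1]
opening: 0.0856
```

```bash
cat > w.py <<'E'
from h import *
import sys
o=get_obs();M=R.from_rotvec(o['tool_rot']).as_matrix();print(o['t'],o['tool_pos'].round(4),M.round(3).tolist(),'yaw',np.degrees(np.arctan2(M[1,2],M[0,2])).round(2),'op',o['opening'],'F',o['contact_force'].round(2))
E
python3 - <<'E'
from w import *
c=get_calibration('wrist');im,d=get_image('wrist');cv2.imwrite('pics/w1.png',im);P=cloud(d,c);P[d==0]=0
np.save('pics/w1.npy',d)
X=P[np.all((P>[.42,.26,.045])&(P<[.58,.41,.07]),-1)]
r=cv2.minAreaRect((X[:,:2]*1000).astype(np.float32)); print(r,np.median(X[:,2]))
for m in tip_of('wrist','cooler')[:2]: print(m['p'],m['centre'],ray(c,m['centre'],.003))
E
```

```text
3.0 [0.4915 0.3398 0.3133] [[0.004, -0.695, 0.719], [0.003, 0.719, 0.695], [-1.0, -0.001, 0.005]] yaw 44.01 op 0.08559219057055399 F [-0.77 -0.45  0.12]
((501.15435791015625, 335.1330871582031), (44.22313690185547, 58.10502243041992), 43.47110366821289) 0.05892121218276783
0.97 [471.7, 283.1] [0.7464319  0.41120502 0.003     ]
0.78 [259.5, 182.0] [0.50209338 0.33439352 0.003     ]
```

View pics/w1.png

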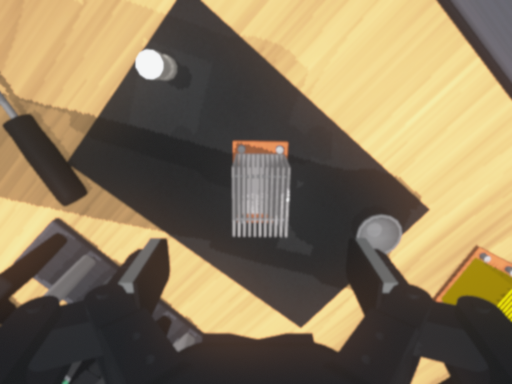

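The wrist picture shows the silver cooler at about (262,190) between the fingers, with the jar at (152,64) and the dish at (380,233) clear of them. Its centre is (0.501,0.335) with yaw 43.5°. Aligning and descending.

>>> carry_out:
  increments:
    - [[0,0,-0.1],[0.48,-0.24,-0.5],1]
    - [[0,0,0],[0.04,0,-0.9],1]
    - [[0,0,0],[0,0,-0.9],1]
    - [[0,0,0],[0,0,-0.9],1]
    - [[0,0,0],[0,0,-0.9],1]
    - [[0,0,0],[0,0,-0.9],1]
    - [[0,0,0],[0,0,-0.6],1]
    - [[0,0,0],[0,0,0],1]

```text
t: 3.9
tool_pos: [0.499, 0.3405, 0.1979]
tool_rot: [-0.597, 1.475, 0.603]
contact_force: [-0.0, -0.8, -0.4]
opening: 0.0853
```

```bash
python3 - <<'E'
from w import *
im,d=get_image('wrist');cv2.imwrite('pics/w2.png',im)
E
```

```text
3.9 [0.499  0.3405 0.1979] [[0.009, -0.695, 0.719], [0.007, 0.719, 0.695], [-1.0, -0.001, 0.012]] yaw 44.03 op 0.08525168031207814 F [-0.04 -0.83 -0.35]
```

View pics/w2.png

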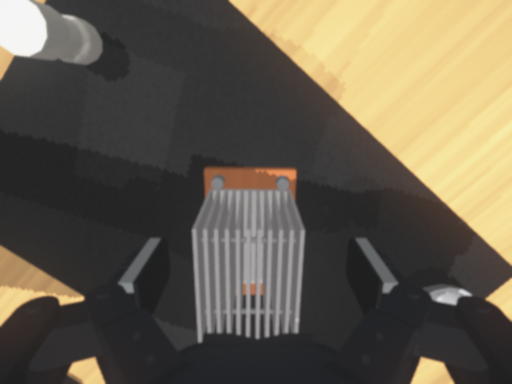

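>>> carry_out:
  increments:
    - [[-0.07,0.09,-0.1],[0.1,-0.27,0],1]
    - [[0,0,0],[0,0,0],1]

```text
t: 4.15
tool_pos: [0.502, 0.3356, 0.2006]
tool_rot: [-0.592, 1.485, 0.593]
contact_force: [0.6, 0.4, 0.6]
opening: 0.0854
```

```bash
python3 w.py
```

```text
4.15 [0.502  0.3356 0.2006] [[0.003, -0.688, 0.726], [0.002, 0.726, 0.688], [-1.0, -0.001, 0.003]] yaw 43.46 op 0.08541412146763584 F [0.61 0.38 0.61]
```

Well aligned. I'll go down a little and grip.

>>> carry_out:
  increments:
    - [[-0.02,0.03,0],[0,0,-0.2],1]
    - [[0,0,0],[0,0,0],0.4]
    - [[0,0,0],[0,0,0],0]
    - [[0,0,0],[0,0,0],0]
    - [[0,0,0],[0,0,0],0]
    - [[0,0,0],[0,0,0],0]
    - [[0,0,0],[0,0,0],0]
    - [[0,0,0],[0,0,0],0]
  squeeze: 60

```text
t: 4.95
tool_pos: [0.5032, 0.3357, 0.1994]
tool_rot: [-0.593, 1.484, 0.592]
contact_force: [-0.6, -0.1, 0.7]
opening: 0.0436
```

```bash
python3 - <<'E'
from w import *
im,d=get_image('wrist');cv2.imwrite('pics/w3.png',im)
E
```

```text
4.95 [0.5032 0.3357 0.1994] [[0.004, -0.687, 0.726], [0.001, 0.726, 0.687], [-1.0, -0.002, 0.003]] yaw 43.43 op 0.04362250267773253 F [-0.58 -0.13  0.67]
```

View pics/w3.png

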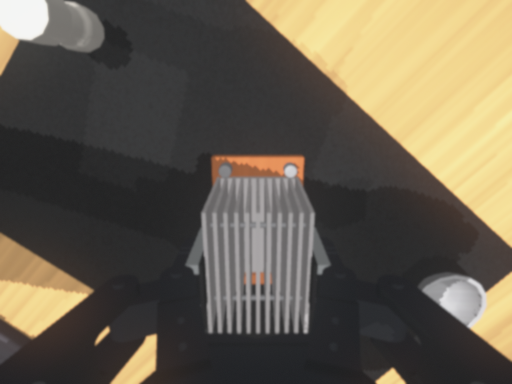

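The fins (about 205-315, 180-330) sit between the pads at 43.6 mm opening. Lifting straight up.

>>> carry_out:
  increments:
    - [[0,0,0],[0,0,0.4],0]
    - [[0,0,0],[0,0,0.9],0]
    - [[0,0,0],[0,0,0.9],0]
    - [[0,0,0],[0,0,0.9],0]
    - [[0,0,0],[0,0,0.9],0]
    - [[0,0,0],[0,0,0.9],0]
    - [[0,0,0],[0,0,0.9],0]
    - [[0,0,0],[0,0,0.6],0]

```text
t: 5.8
tool_pos: [0.4977, 0.3333, 0.3226]
tool_rot: [-0.596, 1.506, 0.593]
contact_force: [0.9, -0.3, -4.2]
opening: 0.0435
```

```bash
python3 - <<'E'
from w import *
c=get_calibration('wrist');im,d=get_image('wrist');cv2.imwrite('pics/w4.png',im);np.save('pics/w4.npy',d)
P=(cloud(d,c)-o['tool_pos'])@M
# copper end
hsv=cv2.cvtColor(im,cv2.COLOR_BGR2HSV); k=(hsv[...,1]>120)&(hsv[...,0]<15)&(d>0)&(d<.3)
k[:, :190]=0;k[:,330:]=0;k[240:]=0
X=P[k];print(k.sum(),np.median(X,0),np.percentile(X,[1,99],axis=0).round(4))
c2=get_calibration('top');im2,_=get_image('top');cv2.imwrite('pics/t4.png',im2[120:280,120:330])
im2,_=get_image('scene');cv2.imwrite('pics/s4.png',im2)
E
```

```text
5.8 [0.4977 0.3333 0.3226] [[-0.015, -0.688, 0.726], [-0.008, 0.726, 0.688], [-1.0, 0.005, -0.017]] yaw 43.45 op 0.043522070610039466 F [ 0.85 -0.29 -4.2 ]
1626 [0.1900965  0.03674559 0.00066725] [[ 0.1886  0.0089 -0.0244]
 [ 0.3183  0.0411  0.0252]]
```

View pics/w4.png

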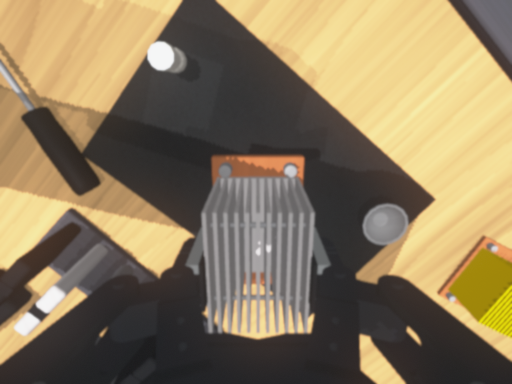

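View pics/s4.png

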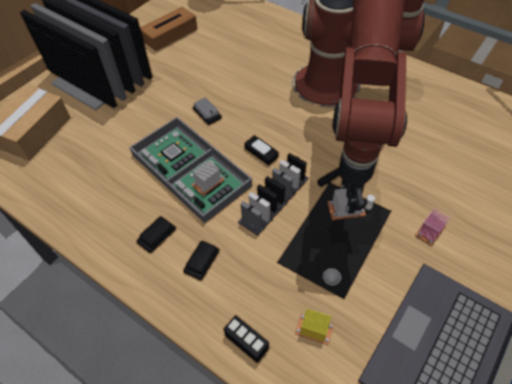

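The cooler is lifted and sits level in the grip, its centre within 1 mm of the tool axis and its underside 196 mm ahead of the TCP. Next I carry it over the rack while turning, then stop to view the bay.

>>> carry_out:
  increments:
    - [[0.08,-0.15,0.1],[0.1,-0.4,0.1],0]
    - [[0,0,0.3],[0.1,-0.8,0],0]
    - [[0,0,0.3],[0.1,-0.9,0],0]
    - [[0,0,0.3],[0.1,-0.9,0],0]
    - [[0,0,0.3],[0.1,-0.9,0],0]
    - [[0,0,0.3],[0.1,-0.9,0],0]
    - [[0,0,0.3],[0.1,-0.9,0],0]
    - [[0,0,0.3],[0.1,-0.9,0],0]

```text
t: 6.75
tool_pos: [0.5108, 0.1938, 0.312]
tool_rot: [-0.776, 1.442, 0.776]
contact_force: [-0.3, 0.2, -3.7]
opening: 0.0435
```

```bash
python3 w.py
```

```text
6.75 [0.5108 0.1938 0.312 ] [[-0.012, -0.838, 0.546], [-0.007, 0.546, 0.838], [-1.0, 0.006, -0.012]] yaw 56.93 op 0.043485259853241566 F [-0.28  0.17 -3.71]
```

>>> carry_out:
  increments:
    - [[0.06,-0.1,0.25],[0.08,-0.9,0.3],0]
    - [[0,0,0.25],[0.08,-0.9,0.2],0]
    - [[0,0,0.25],[0.08,-0.9,0.15],0]
    - [[0,0,0.25],[0.08,-0.9,0.1],0]
    - [[0,0,0.25],[0.08,-0.9,0.1],0]
    - [[0,0,0.25],[0.08,-0.9,0.1],0]
    - [[0,0,0.25],[0.08,-0.9,0.1],0]
    - [[0,0,0.25],[0.08,-0.9,0.1],0]

```text
t: 7.55
tool_pos: [0.5193, 0.0392, 0.3231]
tool_rot: [-0.933, 1.378, 0.94]
contact_force: [0.1, 0.7, -4.1]
opening: 0.0433
```

>>> carry_out:
  increments:
    - [[0.06,-0.1,0.25],[0.08,-0.9,0.1],0]
    - [[0,0,0.25],[0.08,-0.9,0.1],0]
    - [[0,0,0.25],[0.08,-0.9,0.1],0]
    - [[0,0,0.25],[0.08,-0.9,0.1],0]
    - [[0,0,0.25],[0.08,-0.9,0.1],0]
    - [[0,0,0.25],[0.08,-0.9,0.1],0]
    - [[0,0,0.25],[0.08,-0.5,0.1],0]
    - [[0,0,0],[0,0,0],0]

```text
t: 8.35
tool_pos: [0.5257, -0.0888, 0.3261]
tool_rot: [-1.064, 1.308, 1.082]
contact_force: [-0.5, -0.1, -3.6]
opening: 0.0434
```

```bash
python3 - <<'E'
from w import *
c=get_calibration('wrist');im,d=get_image('wrist');cv2.imwrite('pics/w5.png',im);np.save('pics/w5.npy',d)
np.savez('pics/w5c.npz',**c)
for q in ['bay_right','bay_left']:
  for m in tip_of('wrist',q)[:2]: print(q,m['p'],m['centre'],ray(c,m['centre'],.018))
print(proj(c,[.5375,-.2145,.018]))
E
```

```text
8.35 [ 0.5257 -0.0888  0.3261] [[-0.019, -0.982, 0.186], [-0.001, 0.186, 0.983], [-1.0, 0.019, -0.005]] yaw 79.29 op 0.04343858632362455 F [-0.47 -0.07 -3.62]
bay_right 0.9 [132.7, 212.1] [ 0.53765432 -0.21805782  0.018     ]
[136.11708462 211.33963475]
```

View pics/w5.png

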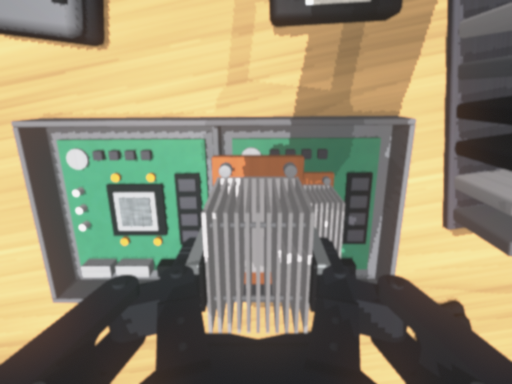

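```bash
python3 - <<'E'
from h import *
im=cv2.imread('pics/w5.png');c=dict(np.load('pics/w5c.npz'));d=np.load('pics/w5.npy')
g=im.astype(int);sub=im[175:245,95:175];cv2.imwrite('pics/w5b.png',cv2.resize(sub,None,fx=7,fy=7,interpolation=cv2.INTER_CUBIC))
hsv=cv2.cvtColor(im,cv2.COLOR_BGR2HSV)
k=((hsv[...,2]>90)&(hsv[...,1]<50)).astype(np.uint8);m=np.zeros_like(k);m[183:238,108:165]=k[183:238,108:165]
n,l,s,ce=cv2.connectedComponentsWithStats(m);i=1+np.argmax(s[1:,4]);ys,xs=np.where(l==i)
r=cv2.minAreaRect(np.c_[xs,ys].astype(np.float32));print(r,s[i]); b=cv2.boxPoints(r)
W=np.array([ray(c,p,.018) for p in b]);print(W.round(4),W.mean(0),np.linalg.norm(np.diff(W,axis=0),axis=1))
e=W[1]-W[0];print(np.degrees(np.arctan2(e[1],e[0])))
P=cloud(d,c);P[d==0]=0
print('lid z',np.median(P[ys,xs],0))
a=np.radians(-10);ex=np.array([np.cos(a),np.sin(a)]);ey=np.array([-ex[1],ex[0]])
X=P[np.all((P>[.40,-.36,.033])&(P<[.70,.06,.042]),-1)]; q=(X[:,:2]-[.5522,-.133]);u=q@ex;v=q@ey
f=(abs(u)<.1)&(abs(v)<.18);print('rim u',np.percentile(u[f],[.5,2,98,99.5]),'v',np.percentile(v[f],[.5,2,98,99.5]))
E
```

```text
((135.0, 211.0), (40.0, 46.0), 90.0) [ 112  191   47   41 1763]
[[ 0.513  -0.2312  0.018 ]
 [ 0.5211 -0.1875  0.018 ]
 [ 0.5619 -0.1991  0.018 ]
 [ 0.5534 -0.2447  0.018 ]] [ 0.53735488 -0.21561453  0.018     ] [0.04451874 0.04236194 0.04633081]
79.4245441290654
lid z [ 0.53631044 -0.21431694  0.01878187]
rim u [-0.09095696 -0.09050072  0.0856785   0.08841446] v [-0.17022648 -0.16938102  0.16856904  0.16931717]
```

View pics/w5b.png

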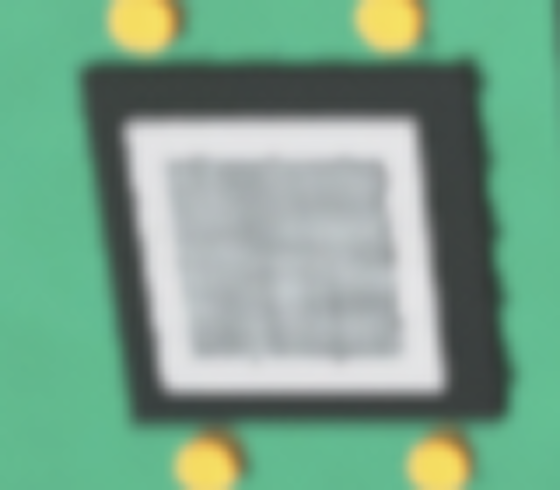

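The lid is at (135,211), which gives (0.537,-0.215); it agrees with the top and scene estimates within 3 mm. Moving over it.

>>> carry_out:
  increments:
    - [[0.01,-0.19,0.1],[0.1,-0.5,0.05],0]
    - [[0,0,0],[0.15,-0.9,0.1],0]
    - [[0,0,0],[0.15,-0.9,0.1],0]
    - [[0,-0.05,0],[0.1,-0.9,0.1],0]
    - [[0,0,0],[0.1,-0.9,0.1],0]
    - [[0,-0.05,0],[0.1,-0.9,0.1],0]
    - [[0,0,0],[0,-0.8,0.1],0]
    - [[0,0,0],[0,-0.3,0],0]

```text
t: 9.3
tool_pos: [0.5399, -0.212, 0.3381]
tool_rot: [-1.094, 1.272, 1.077]
contact_force: [0.0, 0.3, -3.9]
opening: 0.0432
```

>>> carry_out:
  increments:
    - [[0,0,0],[0,0,0],0]
    - [[0,0,0],[0,0,0],0]

```text
t: 9.5
tool_pos: [0.5397, -0.2124, 0.3377]
tool_rot: [-1.092, 1.272, 1.078]
contact_force: [-0.1, 0.0, -4.0]
opening: 0.0431
```

```bash
cat >> w.py <<'E'
print('cooler',(o['tool_pos']+M@[.196,.001,0]).round(4),'want .537 -.215 .028','fix turn',np.round([-M[1,0]*10,M[0,0]*10],2))
E
python3 w.py
```

```text
9.5 [ 0.5397 -0.2124  0.3377] [[0.014, -0.986, 0.164], [0.0, 0.164, 0.986], [-1.0, -0.014, 0.003]] yaw 80.54 op 0.04314353682212098 F [-0.06  0.04 -3.97]
cooler [ 0.5415 -0.2122  0.1417] want .537 -.215 .028 fix turn [-0.    0.14]
```

>>> carry_out:
  increments:
    - [[0,0.14,-0.05],[-0.09,-0.13,0],0]
    - [[0,0,0],[0,0,-0.5],0]
    - [[0,0,0],[0,0,-0.8],0]
    - [[0,0,0],[0,0,-0.8],0]
    - [[0,0,0],[0,0,-0.6],0]
    - [[0,0,0],[0,0,0],0]
    - [[0,0,0],[0,0,0],0]

```text
t: 10.2
tool_pos: [0.5368, -0.2119, 0.2764]
tool_rot: [-1.081, 1.285, 1.09]
contact_force: [-0.3, 0.8, -3.5]
opening: 0.0432
```

```bash
python3 - <<'E'
from w import *
c=get_calibration('wrist');im,d=get_image('wrist');cv2.imwrite('pics/w6.png',im)
P=(cloud(d,c)-o['tool_pos'])@M
hsv=cv2.cvtColor(im,cv2.COLOR_BGR2HSV); k=(hsv[...,1]>120)&(hsv[...,0]<15)&(d>0)&(d<.3)
k[:, :190]=0;k[:,330:]=0;k[240:]=0
X=P[k];X=X[(X[:,0]<.2)&(X[:,1]>.02)];print(k.sum(),np.median(X,0),np.percentile(X,[1,99],axis=0).round(4))
E
```

```text
10.2 [ 0.5368 -0.2119  0.2764] [[-0.005, -0.986, 0.166], [0.003, 0.166, 0.986], [-1.0, 0.006, 0.003]] yaw 80.43 op 0.04324146779142205 F [-0.3   0.82 -3.49]
cooler [ 0.5348 -0.2111  0.0804] want .537 -.215 .028 fix turn [-0.03 -0.05]
1494 [ 0.1900335   0.03638521 -0.00027141] [[ 0.1885  0.0283 -0.0244]
 [ 0.1916  0.0409  0.0244]]
```

View pics/w6.png

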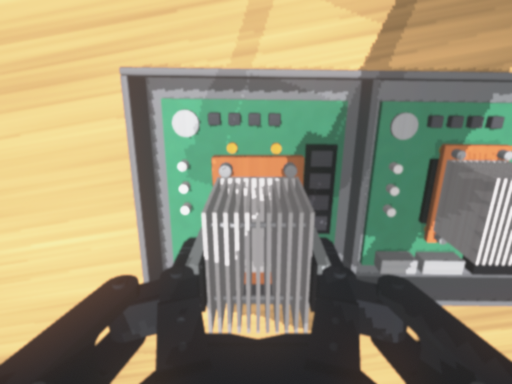

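The copper end is still at the same place in the tool frame, so it hasn't slipped, and it lines up between the gold posts at (232,148) and (276,148). Correcting and lowering.

>>> carry_out:
  increments:
    - [[-0.03,-0.05,0],[0.05,-0.17,-0.2],0]
    - [[0,0,0],[0.03,-0.03,-0.5],0]
    - [[0,0,0],[0,0,-0.6],0]
    - [[0,0,0],[0,0,-0.5],0]
    - [[0,0,0],[0,0,-0.2],0]
    - [[0,0,0],[0,0,0],0]
    - [[0,0,0],[0,0,0],0]

```text
t: 10.95
tool_pos: [0.5389, -0.2166, 0.2341]
tool_rot: [-1.087, 1.282, 1.083]
contact_force: [0.8, 0.4, -3.4]
opening: 0.043
```

```bash
python3 w.py
```

```text
10.95 [ 0.5389 -0.2166  0.2341] [[0.002, -0.986, 0.167], [-0.001, 0.167, 0.986], [-1.0, -0.002, -0.001]] yaw 80.42 op 0.042956312957396325 F [ 0.84  0.41 -3.43]
cooler [ 0.5383 -0.2167  0.0381] want .537 -.215 .028 fix turn [0.01 0.02]
```

>>> carry_out:
  increments:
    - [[0.01,0.02,0],[-0.05,0.07,-0.3],0]
    - [[0,0,0],[0,0,-0.15],0]
    - [[0,0,0],[0,0,0],0]
    - [[0,0,0],[0,0,0],0]
    - [[0,0,0],[0,0,0],0]

```text
t: 11.45
tool_pos: [0.5382, -0.2153, 0.2255]
tool_rot: [-1.087, 1.283, 1.083]
contact_force: [0.1, 0.6, -4.3]
opening: 0.0431
```

```bash
python3 - <<'E'
from w import *
c=get_calibration('wrist');im,d=get_image('wrist');cv2.imwrite('pics/w7.png',im);np.savez('pics/w7c.npz',**c);np.save('pics/w7.npy',d)
P=(cloud(d,c)-o['tool_pos'])@M
hsv=cv2.cvtColor(im,cv2.COLOR_BGR2HSV); k=(hsv[...,1]>120)&(hsv[...,0]<15)&(d>0)&(d<.3)
k[:, :190]=0;k[:,330:]=0;k[240:]=0
X=P[k];X=X[(X[:,0]<.2)&(X[:,1]>.02)];print(k.sum(),np.median(X,0),np.percentile(X,[1,99],axis=0).round(4))
im,d=get_image('scene');cv2.imwrite('pics/s7.png',cv2.resize(im[90:230,110:270],None,fx=4.5,fy=4,interpolation=cv2.INTER_CUBIC))
im,d=get_image('top');cv2.imwrite('pics/t7.png',cv2.resize(im[120:240,270:430],None,fx=4.5,fy=4.5,interpolation=cv2.INTER_CUBIC))
E
```

```text
11.45 [ 0.5382 -0.2153  0.2255] [[0.002, -0.986, 0.166], [-0.001, 0.166, 0.986], [-1.0, -0.002, -0.001]] yaw 80.42 op 0.04310671362739689 F [ 0.06  0.62 -4.26]
cooler [ 0.5376 -0.2153  0.0295] want .537 -.215 .028 fix turn [0.01 0.02]
1491 [ 0.19000881  0.03643033 -0.00025203] [[ 0.1885  0.0284 -0.0243]
 [ 0.1917  0.0408  0.0241]]
```

View pics/w7.png

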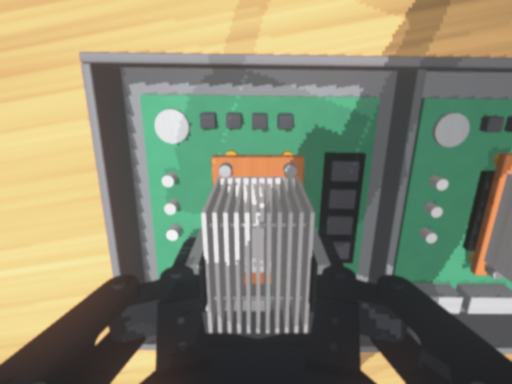

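View pics/s7.png

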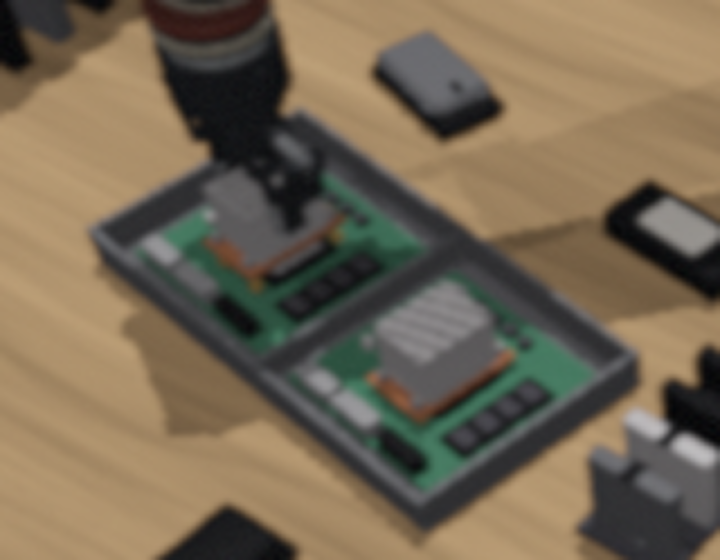

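View pics/t7.png

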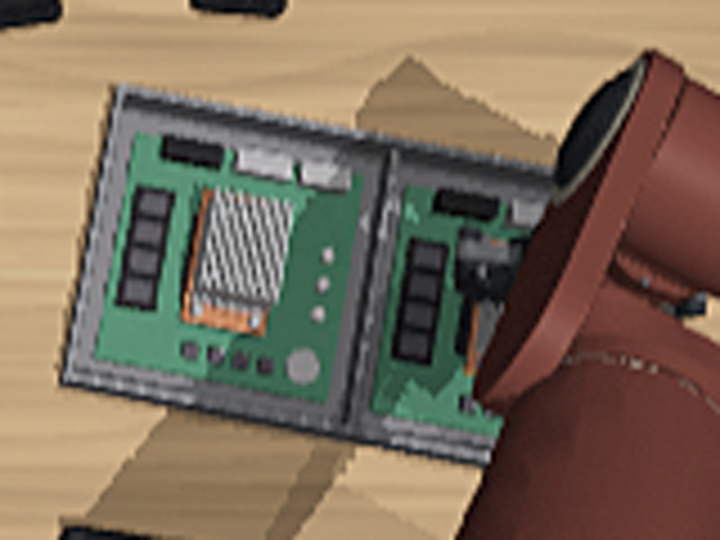

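```bash
python3 - <<'E'
from w import *
c=dict(np.load('pics/w7c.npz'))
# near outer rim edge (z=.038): image points; signed distance from cooler centre
C=(o['tool_pos']+M@[.196,.001,0])[:2]
A=ray(c,(84,53.5),.038)[:2];B=ray(c,(505,57.5),.038)[:2]
e=(B-A)/np.linalg.norm(B-A);n=np.array([e[1],-e[0]])
print('rim yaw',np.degrees(np.arctan2(e[1],e[0])),'dist centre to near outer edge (want ~.09)',(C-A)@n, 'dist along from corner (~.0875)',(C-A)@e)
print('dq',np.abs(o['dq']).max())
E
```

```text
11.6 [ 0.5382 -0.2152  0.2256] [[0.002, -0.986, 0.166], [-0.001, 0.166, 0.986], [-1.0, -0.002, -0.001]] yaw 80.43 op 0.043142782226099574 F [-0.81 -0.3  -3.8 ]
cooler [ 0.5377 -0.2153  0.0296] want .537 -.215 .028 fix turn [0.01 0.02]
rim yaw 79.92187389797373 dist centre to near outer edge (want ~.09) 0.08956103827604162 dist along from corner (~.0875) 0.0835009855789827
dq 0.001829020772648541
```

```bash
python3 -c "
from station import *
print(finish_job(), get_obs()['tool_pos'])"
```

```text
the job is handed in; nothing more can be done
the job is handed in; nothing more can be done
```

The loose silver cooler is being held over the bare processor in the right-hand (-y) bay, and I've handed the job in. I gripped it by its 44 mm sides, lifted it, carried it over the drive rack while turning it about 37°, and lowered it there. `finish_job` reports no verdict, so whether it passes rests on the checks below.

**Last checks before handing in (t = 11.6 s):**

| Quantity | Measured | Needed |
|---|---|---|
| Underside above the processor | about 11.5 mm | 4 to 17 mm |
| Off centre, from the lid measured with the wrist camera | about 1 mm | within 7 mm |
| Turn relative to the tray's x axis | about 0.01 rad | within 0.10 rad |
| Tilt (of the gripper) | about 0.002 rad | within 0.08 rad |

- **Grip:** the jaws held at 43 mm opening, and the cooler had not slipped between lift and final pose.
- **Stillness:** the arm was at rest.
- **Contact:** the force readings showed only the cooler's weight. The pictures showed it hovering clear of the board.

**Small disagreements:** the top and scene cameras differed by 3–4 mm on the processor's position, with the wrist camera falling between them. The tray rim suggested up to 2–3 mm off along the tray's y axis. Both are inside the 7 mm tolerance.

I did not measure the other objects on the table again at the end.

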